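# Seat the chime bar on its locating pin

## Task

Put the metal tone bar back on the chime stand: lay it flat along both rails with its notch around the little steel pin, and slide it fully home until the bottom of the notch is against the pin, then let go of it. Be gentle: feel for the pin rather than forcing the bar against the stand, and leave the other things on the table where they are.

Things in the scene. Friction and masses are not known exactly. Their poses are not given: they have to be found in the camera images.
- bar_center (a point): Loose aluminium tone bar, 200 x 36 x 12 mm, 0.15 to 0.3 kg; grasp it across its 36 mm width near the middle. Point: its centre, half-way up. x runs along it to the notched end, z up. The notch: an open slot in the middle of the +x end, through the thickness, 9 mm wide, 16 mm deep; its flat bottom lies 84 mm from the centre, the prong tips at 100 mm. Starts on the rest, underside 35 mm up.
- bar_notch (a point): Point inside the bar's notch, 87 mm from the bar's centre along its +x, half-way up the thickness: the pin's axis stands here when the bar is home. Same axes as the bar.
- stand: Chime stand, fixed: wooden resonator box 240 (x) x 100 (y) x 45 mm high with two crosswise felt-topped rails, each 30 (x) x 90 (y) mm, centred 82 mm either side of the origin, tops at 75 mm. No side guides. Between the rails fingers have room beside the bar down to the box top at 45 mm. Origin: middle of its underside; x along it towards the pin end, z up. It and the rest may swap sides.
- slot (a point): Middle of the dark cross slot on top of the stand's +x rail (87 mm from the stand's origin along x, 75 mm up; axes of the stand). One upright steel pin, 6 mm thick, stands 16 mm above the rail in this slot. It is set anywhere from -7 to +7 mm along y from this point, differs each time, is not reported and must be found by eye and feel. It stays put under normal forces.
- seat (a point): Where the bar's centre comes when home: x = 0, z = 81 mm in the stand's frame (axes of the stand), on its middle line. The bar's x axis then lies along the stand's x axis, and its y is off this point by as much as the pin is off the slot's middle (1.5 mm play each side of the pin in the notch).
- rest: Storage rest, fixed: plywood board 200 x 90 x 10 mm with two crosswise strips, 22 mm wide, tops at 35 mm, centred 70 mm either side of the middle. Between the strips fingers have room beside the bar down to the board. Origin: middle of its underside, x along its length.
- woodblock: Bystander: light wooden block instrument, 50 x 100 x 38 mm, origin at the middle of its underside.
- tambourine: Bystander: red wooden ring lying flat, 130 mm across, 40 mm high, origin at the middle of its underside.
- mallet: Bystander: wooden mallet lying flat, about 230 mm long along its y axis, up to 32 mm high, origin on the underside of its handle.
- cup: Bystander: white mug, 76 mm across, 85 mm high, origin at the middle of its underside.
Not all that is in view belongs to the job. Of the things that look like the part that bears bar_center, the smaller one is meant. There is more than one size of the rest; the job needs the larger.

How it is judged:
By the outcome, as a careful person would: the job done as asked, in the order asked, and still so for the second after the job is handed in, with the robot touching nothing.
It also fails if it takes over 61 s, if anything falls off the work surface, if the arm or the gripper's body presses on something with over 40 N, if the wrist force passes 120 N, or if a joint passes its speed limit or range.

## Robot

A 6-joint arm with a two-finger parallel gripper is mounted at the origin on the work surface. World frame = base frame: x ahead of the robot, y to its left, z up, the work surface at z = 0. Lengths are in m, angles in rad, forces in N, time in s.
With the tool pointing down it reaches from about 0.275 to 0.85 m from the base axis. Payload 5.2 kg.
Tool frame: the origin (TCP) lies midway between the tips of the shut fingers; the grasp point (between the pads) lies 19 mm behind it; z points along the fingers, y is the line along which they close (so a half turn about z gives the same grasp; the last joint's range is limited). The gripper opens to 85 mm and grips with 20 to 120 N. Pads are 22 mm wide; open, the fingers measure 114 mm over their backs; the gripper's body (76 mm by 85 mm) begins 54 mm behind the grasp point. The pads swing forward as they close: fully open they stand 13 mm farther back than shut.
Start: joints at [0.938, 0.259, 1.535, -0, 1.348, -0.203], TCP at [0.229, 0.5, 0.231] pointing down, gripper open.
Joint ranges: [-3.14, 3.14], [-0.91, 2.08], [0.19, 2.58], [-1.22, 4.36], [0.22, 2.71], [-3.12, 3.12]. Speed limits (rad/s): [2.57, 2.57, 3.14, 3.14, 3.14, 3.14].

## Interface

Orientations are given as a rotation vector (axis times angle).
In Python, from rig import telemetry, viewer, ticket gives the robot as it stands.
- The arm moves only by the tool apply_moves, never from a script. Its argument "increments" is a list that holds one entry, the list of rows, each a list of 5 numbers: the opening, from 0 (shut) to 1 (fully open), then the shift along the tool's x, y, z in m, then the turn about the tool's z in rad. In form: [[[grip, tx, ty, tz, turn], ...]]. A call has 1 to 12 rows; each row is the pose to reach, as a shift and turn from the pose commanded when the call began, along the tool's axes at that moment; what a row does not reach only later rows make up. A row lasts 1/8 s, in which the tool goes at most 62.5 mm and 10.7 degrees, less where a joint would pass 70% of its speed; a pose out of reach is approached as far as the arm can. A call with a gripper value outside its range is refused whole. The fingers move at their own pace and stop on an object; "force" is the grip in N (left out, the last holds). Time passes only in rows, so rows that repeat a pose let the fingers close. It gives the time, the measured TCP pose, the force, the opening and the grip force at its end, in the units of the state.
- telemetry.sense(): the state, without advancing time (a new reading comes with each control period).
- viewer.grab_frame(name): name is "scene" or "top"; returns the picture (400x640x3 uint8, red, green, blue); there is no depth.
- viewer.camera_model(name): a dict with "camera_matrix" (3x3 intrinsics, pixels), "T" (4x4, takes a point from camera to world coordinates). Camera axes: x right, y down, z forward; pixel columns grow to the right and rows downward; lengths in m; the calibration is good to about 2 mm. A picture is of the moment at which its call begins. camera_model takes no time and is no camera call.
- ticket.sign_off(): hands the job in; it is judged then, once.
The state is a dict: "t": time; "q": joint angles; "qd": joint speeds; "joint_efforts": joint torques, N m; "eef_pos": TCP position; "eef_rot": TCP orientation; "ft_force": force on the tool from outside, world axes, zero at the start; "torque": the same for the moment, N m; "finger_gap": opening from 0.0 (shut) to 1.0 (fully open); "gripper_force": force on a finger pad.
Only numpy, scipy, OpenCV 4.12 (cv2) and the standard library are available. Lean on these libraries where they do the work, as an engineer would, in place of code of your own. Each camera call takes 0.05 s, during which the arm holds its last target. There are 200 camera calls.

## Working session

There is one attempt and no reset: what is moved stays moved. The work goes in short steps, Python scripts to look and compute and a tool call to move; the robot and the scene stay as the last step left them, time stands still between calls to the robot, and variables do not carry over. Pictures are saved under pics/ and viewed, at most 10 in all, crops included, and the job is handed in when it is done.

Besides the shell and the picture viewer there is one more tool, called after "Request:" as name(argument=value, ...) on one line, values as JSON. apply_moves: Moves the arm, as the interface text tells. Its arguments: {"type":"object","properties":{"increments":{"type":"array","items":{"type":"array","items":{"type":"array","items":{"type":"number"}}}},"force":{"type":"number"}},"required":["increments"]}

```bash
mkdir -p pics; ls; python3 - <<'E'
from rig import telemetry, viewer
import cv2, numpy as np
np.set_printoptions(precision=4,suppress=True)
for n in ("scene","top"):
    cv2.imwrite(f"pics/{n}0.png",viewer.grab_frame(n)[:,:,::-1])
    m=viewer.camera_model(n);print(n,m["camera_matrix"],m["T"])
s=telemetry.sense();print(s)
E
```

```text
pics
scene [[401.5914   0.     314.9774]
 [  0.     401.5914 200.9347]
 [  0.       0.       1.    ]] [[ 0.2982  0.595  -0.7464  1.4525]
 [ 0.9545 -0.1893  0.2304 -0.1702]
 [-0.0042 -0.7811 -0.6243  0.8136]
 [ 0.      0.      0.      1.    ]]
top [[401.0307   0.     320.6785]
 [  0.     401.0307 205.7994]
 [  0.       0.       1.    ]] [[ 0.0222 -0.9928  0.1173  0.3894]
 [-0.9997 -0.0234 -0.0086  0.1099]
 [ 0.0112 -0.1171 -0.9931  1.5489]
 [ 0.      0.      0.      1.    ]]
{'t': 0.1, 'q': array([ 0.9382,  0.2593,  1.536 ,  0.    ,  1.348 , -0.2028]), 'qd': array([ 0.0005, -0.0039, -0.0025,  0.0001,  0.    , -0.0008]), 'joint_efforts': array([  0.0036, -44.6969, -29.1247,  -0.0003,   0.0062,  -0.    ]), 'eef_pos': array([0.2289, 0.4996, 0.2306]), 'eef_rot': array([-0.6698, -3.0687,  0.0023]), 'ft_force': array([-0.5076, -0.3419, -0.4917]), 'torque': array([-0.0095, -0.0101,  0.0257]), 'gripper_force': 0.0, 'finger_gap': 1.0036615718612272}
```

View pics/scene0.png

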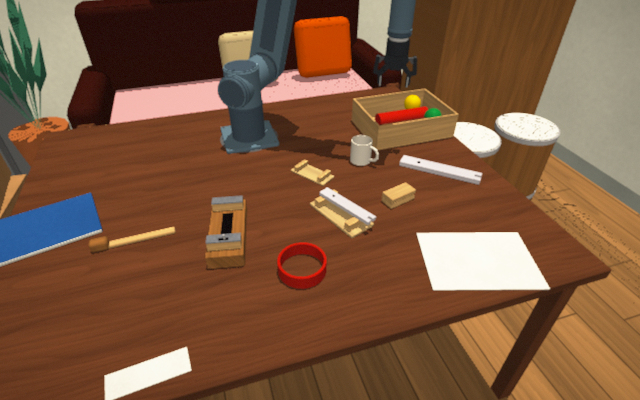

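View pics/top0.png

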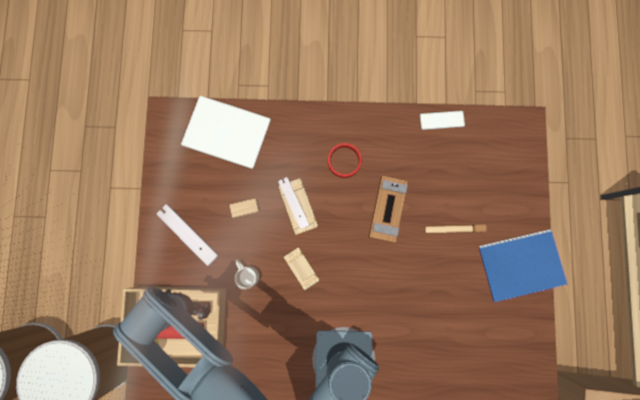

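The scene view has the bar on the larger rest at about (345,205) and the stand at about (227,230). In the top view they are at (295,203) and (389,209). The larger bar at (187,235) in the top view is a decoy, and so is the small rest. I'll zoom in next.

```bash
python3 - <<'E'
import cv2, numpy as np
a=cv2.imread("pics/scene0.png");b=cv2.imread("pics/top0.png")
def c(im,x,y,w=80,h=60):
    r=cv2.resize(im[y:y+h*5//4,x:x+w],(400,300*5//4*4//5*1),interpolation=cv2.INTER_CUBIC) if 0 else cv2.resize(im[y:y+h,x:x+w],None,fx=5,fy=5,interpolation=cv2.INTER_CUBIC)
    return r
# crops: scene bar from (305,182), scene stand (190,190)w80 h60... top bar(260,172), top stand (350,172)
A=np.hstack([c(a,305,183),c(b,255,175)])
B=np.hstack([c(a,190,192),c(b,350,172)])
o=np.vstack([A,B])
for k in range(0,800,50): cv2.line(o,(k,0),(k,600),(0,255,0) if k%400==0 else (90,120,90),1) if k%400==0 else [cv2.line(o,(k,y),(k,y+6),(0,255,0),1) for y in (0,300)]
cv2.imwrite("pics/z.png",o)
E
```

```text
(no output)
```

View pics/z.png

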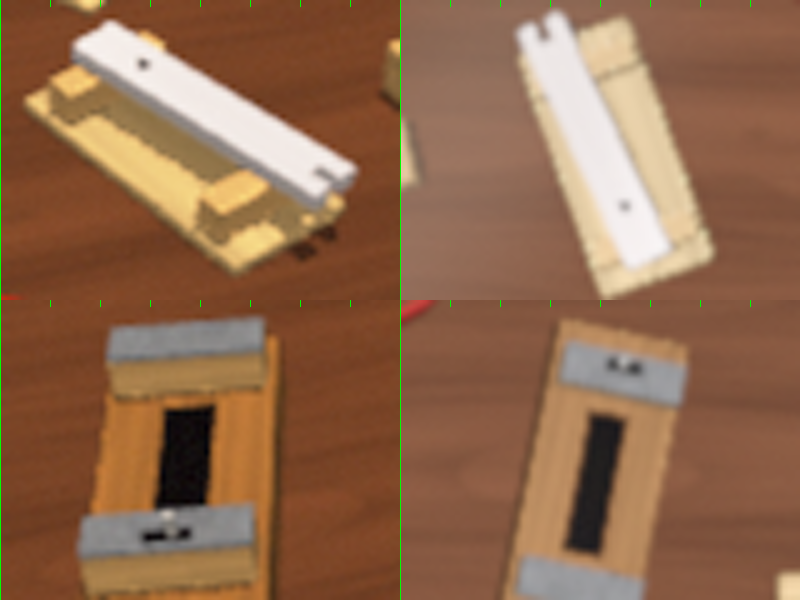

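```bash
cat > h.py <<'E'
import numpy as np, cv2
from scipy.optimize import least_squares
from rig import viewer
np.set_printoptions(precision=4,suppress=True)
M={n:viewer.camera_model(n) for n in("scene","top")}
def proj(n,P):
    T=M[n]["T"];K=M[n]["camera_matrix"];c=(np.atleast_2d(P)-T[:3,3])@T[:3,:3];u=c@K.T
    return u[:,:2]/u[:,2:]
def world(p,P):  # p=x,y,z,yaw
    c,s=np.cos(p[3]),np.sin(p[3]);P=np.atleast_2d(P)
    return P@np.array([[c,s,0],[-s,c,0],[0,0,1]])+p[:3]
def px(uv,o): return (np.atleast_2d(uv)+.5)/5-.5+o
def fit(obs,p0):
    f=lambda p:np.concatenate([(proj(n,world(p,P))-uv).ravel() for n,P,uv in obs])
    r=least_squares(f,p0,loss="soft_l1");return r.x,f(r.x).reshape(-1,2)
def tri(uvs,uvt,x0=(.6,0,.05)):
    return least_squares(lambda X:np.concatenate([proj("scene",X)[0]-uvs,proj("top",X)[0]-uvt]),x0)
E
python3 - <<'E'
from h import *
sb,tb,ss,ts=(305,183),(255,175),(190,192),(350,172)
L,W=.1,.018
# bar frame origin: centre of the top face. notched +x. 
c=np.array([[L,W,0],[L,-W,0],[-L,W,0],[-L,-W,0]])
# top view: image up=+x world, left=+y ; notch end up. +y side = left
p,r=fit([("top",c,px([(117,30),(163,12),(228,268),(268,245)],tb)),
         ("scene",c,px([(357,168),(320,195),(110,22),(73,45)],sb))],[.75,.15,.047,.3])
print("bar top",p,"\n",r)
R=lambda x:[[x+.015,.045,.075],[x+.015,-.045,.075],[x-.015,.045,.075],[x-.015,-.045,.075]]
obs=[("top",np.array(R(.082)),px([(165,40),(287,62),(158,82),(281,105)],ts)),
("top",np.array(R(-.082)[:2]),px([(123,256),(245,278)],ts)),
("scene",np.array(R(.082)),px([(256,243),(80,256),(252,205),(82,218)],ss)),
("scene",np.array(R(-.082)),px([(264,49),(108,62),(264,17),(108,27)],ss))]
q,r=fit(obs,[.75,-.1,0,-.2]);print("stand",q,"\n",r)
t=tri(px((167,212),ss)[0],px((225,56),ts)[0]);X=t.x
print("pin top",X,t.cost,"in stand",world([0,0,0,-q[3]],X-q[:3]))
for n,uv,o in(("scene",(167,535),ss),("top",(224,67),ts)):
    f=least_squares(lambda a:proj(n,world(q,[a[0],a[1],.075]))[0]-px(uv,o)[0],[.087,0]);print("slot mid",n,f.x)
for n,uv,o in(("scene",(167,512),ss),("top",(225,56),ts)):
    f=least_squares(lambda a:proj(n,world(q,[a[0],a[1],.091]))[0]-px(uv,o)[0],[.087,0]);print("pintop",n,f.x)
E
```

```text
bar top [0.5778 0.2    0.0481 0.4668] 
 [[-0.0322  0.0157]
 [-0.6131 -0.3863]
 [ 0.1807  0.0318]
 [ 0.8831  0.5072]
 [ 0.1802 -0.0818]
 [-0.4103  0.2666]
 [ 0.6159 -0.1618]
 [-0.0184  0.022 ]]
stand [ 0.5637 -0.1599  0.     -0.1875] 
 [[ 0.4872  0.0422]
 [-0.2842  0.6354]
 [ 0.3585 -0.6036]
 [-0.5587 -0.1924]
 [ 0.4418 -0.3194]
 [-0.0302  0.3736]
 [-0.4593 -0.0989]
 [-0.0871  0.1859]
 [ 0.6666 -0.266 ]
 [ 0.5984 -0.1009]
 [-0.4345 -0.0252]
 [-0.2781 -0.3119]
 [-0.1744  0.1752]
 [ 0.587   0.4029]]
pin top [ 0.6527 -0.1738  0.0952] 0.0402847560147337 in stand [[0.09   0.0029 0.0952]]
slot mid scene [0.2832 0.0115]
slot mid top [ 0.086  -0.0002]
pintop scene [0.2832 0.0139]
pintop top [0.0909 0.0031]
```

```bash
cat >> h.py <<'E'
from rig import telemetry
from scipy.spatial.transform import Rotation as Ro
def inc(target,yaw=None):
    """tool-frame shift/turn to bring TCP to target with tool-y at angle yaw+pi/2 (bar yaw), mod pi"""
    s=telemetry.sense();R=Ro.from_rotvec(s["eef_rot"]).as_matrix()
    d=R.T@(np.array(target)-s["eef_pos"]);a=np.arctan2(R[1,1],R[0,1])-np.pi/2
    print("t",round(s["t"],2),"pos",s["eef_pos"],"baryaw",((a+np.pi/2)%np.pi)-np.pi/2,"tilt",R[:,2],"F",s["ft_force"],"gap",s["finger_gap"],"q6",s["q"][5])
    if yaw is not None: print("shift",d,"turn",-(((yaw-a)+np.pi/2)%np.pi-np.pi/2))
E
python3 -c "
from h import *
inc([.578,.2,.13],.467)"
```

```text
t 0.1 pos [0.2289 0.4996 0.2306] baryaw -0.4298112420090556 tilt [-0.001  -0.0013 -1.    ] F [-0.5076 -0.3419 -0.4917] gap 1.0036615718612272 q6 -0.2028130809251617
shift [-0.4422 -0.1267  0.1006] turn -0.8968112420090559
```

Request:
apply_moves(increments=[[[1, -0.442, -0.127, 0.05, -0.897], [1, -0.442, -0.127, 0.05, -0.897], [1, -0.442, -0.127, 0.05, -0.897], [1, -0.442, -0.127, 0.05, -0.897], [1, -0.442, -0.127, 0.05, -0.897], [1, -0.442, -0.127, 0.05, -0.897], [1, -0.442, -0.127, 0.05, -0.897], [1, -0.442, -0.127, 0.05, -0.897], [1, -0.442, -0.127, 0.1, -0.897], [1, -0.442, -0.127, 0.1, -0.897], [0.75, -0.442, -0.127, 0.1, -0.897], [0.75, -0.442, -0.127, 0.1, -0.897]]])

```text
t: 1.6
eef_pos: [0.5788, 0.2013, 0.1335]
eef_rot: [-0.728, 3.052, -0.0]
ft_force: [0.7, -0.7, 0.7]
finger_gap: 0.752
gripper_force: 0.0
```

```bash
python3 -c "
from h import *
inc([.578,.2,.022],.467)
a=viewer.grab_frame('scene');b=viewer.grab_frame('top')
z=lambda im,x,y:cv2.resize(im[y:y+75,x:x+80],None,fx=5,fy=5,interpolation=cv2.INTER_CUBIC)
cv2.imwrite('pics/g1.png',np.hstack([z(a,300,155),z(b,255,170)])[:,:,::-1])"
```

```text
t 1.6 pos [0.5788 0.2013 0.1335] baryaw 0.4685127673200884 tilt [ 0.0034  0.0005 -1.    ] F [ 0.667  -0.6605  0.6735] gap 0.7524183001298185 q6 -1.8863997435763549
shift [ 0.0017 -0.0007  0.1115] turn 0.0015127673200883152
```

View pics/g1.png

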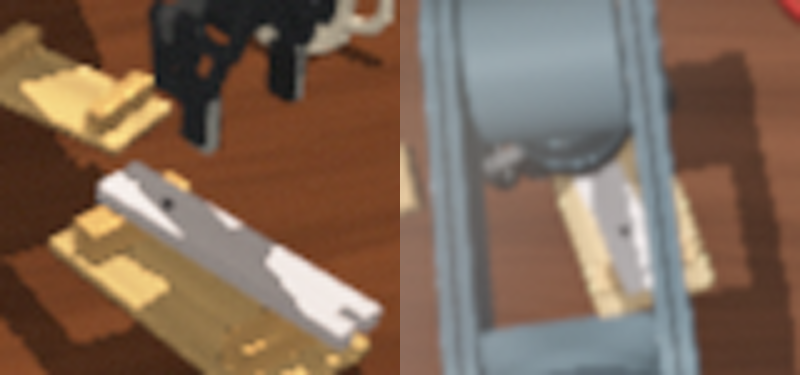

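The scene view shows the gripper above the bar's middle with its fingers either side of it, while the arm hides part of the top view. I'll lower and grip.

Request:
apply_moves(increments=[[[0.75, 0.002, -0.001, 0.05, 0], [0.75, 0.002, -0.001, 0.09, 0], [0.75, 0.002, -0.001, 0.1115, 0], [0.75, 0.002, -0.001, 0.1115, 0], [0.75, 0.002, -0.001, 0.1115, 0], [0.2, 0.002, -0.001, 0.1115, 0], [0.2, 0.002, -0.001, 0.1115, 0], [0.2, 0.002, -0.001, 0.1115, 0], [0.2, 0.002, -0.001, 0.1115, 0], [0.2, 0.002, -0.001, 0.1115, 0], [0.2, 0.002, -0.001, 0.1115, 0], [0.2, 0.002, -0.001, 0.1115, 0]]], force=40)

```text
t: 3.2
eef_pos: [0.5777, 0.199, 0.0215]
eef_rot: [-0.727, 3.054, 0.0]
ft_force: [-1.7, 1.5, 6.9]
finger_gap: 0.41
gripper_force: 41.2
```

```bash
python3 -c "
from h import *
print(telemetry.sense()['gripper_force'])
inc([.578,.2,.15],.467)"
```

```text
41.1836975812912
t 3.2 pos [0.5777 0.199  0.0215] baryaw 0.46723857353291676 tilt [ 0.0026  0.0007 -1.    ] F [-1.6897  1.5347  6.9178] gap 0.4100540249611644 q6 -1.8890551136210074
shift [-0.0011  0.0007 -0.1285] turn 0.00023857353291667494
```

Request:
apply_moves(increments=[[[0.2, 0, 0, -0.02, 0], [0.2, 0, 0, -0.06, 0], [0.2, 0, 0, -0.1, 0], [0.2, 0, 0, -0.13, 0], [0.2, 0, 0, -0.13, 0], [0.2, 0, 0, -0.13, 0]]])

```text
t: 3.95
eef_pos: [0.5756, 0.1984, 0.1482]
eef_rot: [0.727, -3.054, -0.0]
ft_force: [-0.1, 0.9, -3.2]
finger_gap: 0.414
gripper_force: 40.8
```

```bash
python3 -c "
from h import *
q=[.5637,-.1599,0,-.1875]
T=world(q,[-.024,.003,.15])[0];print(T)
inc(T,q[3])
a=viewer.grab_frame('scene')
cv2.imwrite('pics/g2.png',cv2.resize(a[110:250,250:430],None,fx=4,fy=4)[:,:,::-1])"
```

```text
[ 0.5407 -0.1525  0.15  ]
t 3.95 pos [0.5756 0.1984 0.1482] baryaw 0.46716529557260067 tilt [-0.0024 -0.0004 -1.    ] F [-0.0584  0.8662 -3.2452] gap 0.4142320515414724 q6 -1.8890652394777905
shift [ 0.1892 -0.2975 -0.0015] turn 0.6546652955726007
```

View pics/g2.png

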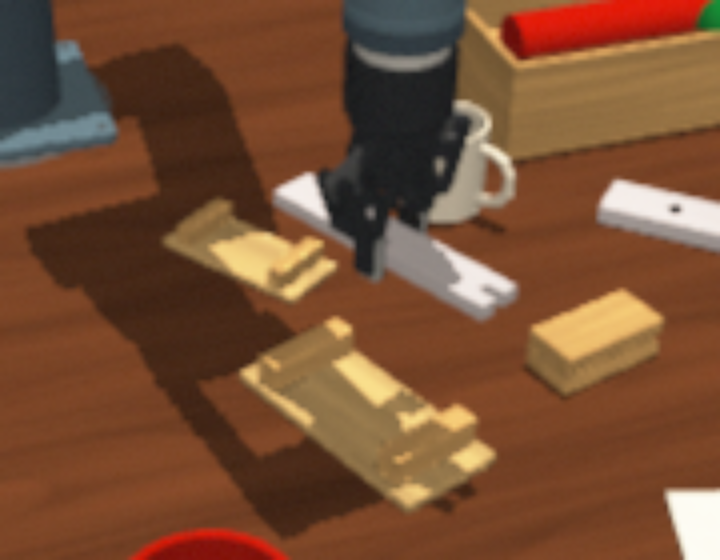

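The bar is held level and clear of the rest, with the notch facing ahead at about (495,290) in the crop. I'll carry it to the stand.

Request:
apply_moves(increments=[[[0.2, 0.03, -0.045, 0, 0.1], [0.2, 0.06, -0.09, 0, 0.2], [0.2, 0.09, -0.135, 0, 0.3], [0.2, 0.12, -0.18, 0, 0.4], [0.2, 0.14, -0.22, 0, 0.5], [0.2, 0.16, -0.26, 0, 0.58], [0.2, 0.18, -0.285, 0, 0.63], [0.2, 0.189, -0.2975, 0, 0.6545], [0.2, 0.189, -0.2975, 0, 0.6545], [0.2, 0.189, -0.2975, 0, 0.6545], [0.2, 0.189, -0.2975, 0, 0.6545]]])

```text
t: 5.38
eef_pos: [0.5421, -0.1508, 0.1498]
eef_rot: [-0.291, -3.128, -0.001]
ft_force: [-0.2, -0.2, -2.3]
finger_gap: 0.409
gripper_force: 41.0
```

```bash
python3 -c "
from h import *
q=[.5637,-.1599,0,-.1875]
T=world(q,[-.024,.003,.075])[0];print(T)
inc(T,q[3])
a=viewer.grab_frame('scene');b=viewer.grab_frame('top')
z=lambda im,x,y:cv2.resize(im[y:y+110,x:x+80],None,fx=5,fy=5,interpolation=cv2.INTER_CUBIC)
cv2.imwrite('pics/g3.png',np.hstack([z(a,190,160),z(b,350,160)])[:,:,::-1])"
```

```text
[ 0.5407 -0.1525  0.075 ]
t 5.38 pos [ 0.5421 -0.1508  0.1498] baryaw -0.18537467074858172 tilt [-0.0001  0.0004 -1.    ] F [-0.1691 -0.2412 -2.263 ] gap 0.4093739156333597 q6 -1.8553201457926165
shift [ 0.0011 -0.0019  0.0748] turn 0.002125329251418284
```

View pics/g3.png

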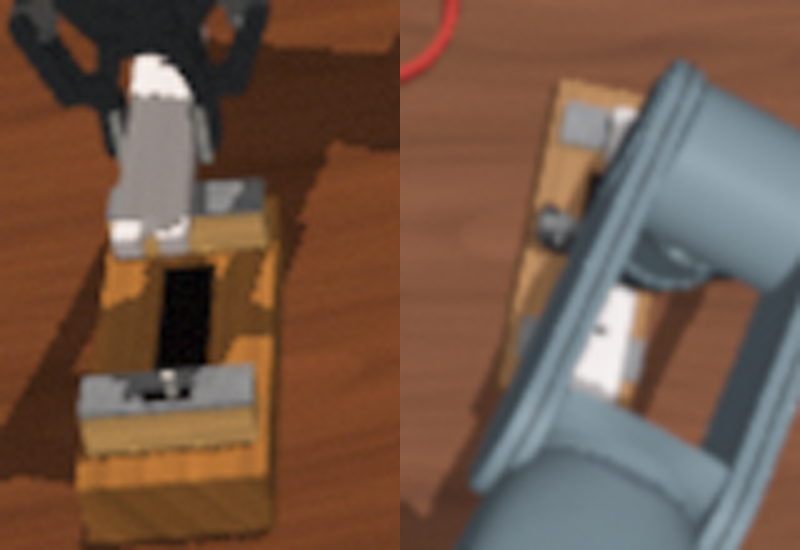

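The scene view shows the bar high above and behind the pin, notch at about (152,240) in the crop and pin at (172,380). I'll lower to about 3 mm above the rails.

Request:
apply_moves(increments=[[[0.2, 0.001, -0.002, 0.03, 0.002], [0.2, 0.001, -0.002, 0.06, 0.002], [0.2, 0.001, -0.002, 0.078, 0.002], [0.2, 0.001, -0.002, 0.085, 0.002], [0.2, 0.001, -0.002, 0.085, 0.002], [0.2, 0.001, -0.002, 0.085, 0.002]]])

```text
t: 6.22
eef_pos: [0.5413, -0.1542, 0.0658]
eef_rot: [0.296, 3.126, -0.001]
ft_force: [-0.1, -0.4, -2.6]
finger_gap: 0.417
gripper_force: 41.0
```

```bash
python3 -c "
from h import *
q=[.5637,-.1599,0,-.1875]
T=world(q,[-.024,.003,.0615])[0];print(T)
inc(T,q[3])
a=viewer.grab_frame('scene')
b=a[190:275,190:260]
cv2.imwrite('pics/g4.png',cv2.resize(b,None,fx=7,fy=7,interpolation=cv2.INTER_CUBIC)[:,:,::-1])
for n,P in [('notchbot',[-.024+.084,.003,.09]),('pin',[.087,.003,.091]),('tipL',[.076,.021,.09]),('tipR',[.076,-.015,.09])]: print(n,(proj('scene',world(q,P))[0]-[190,190]+.5)*7-.5)"
```

```text
[ 0.5407 -0.1525  0.0615]
t 6.22 pos [ 0.5413 -0.1542  0.0658] baryaw -0.18898850886186014 tilt [ 0.0016 -0.0009 -1.    ] F [-0.0977 -0.383  -2.5992] gap 0.41678400283973427 q6 -1.8573629710034611
shift [0.001  0.0015 0.0043] turn -0.0014885088618601383
notchbot [242.113  267.1265]
pin [237.3484 313.7111]
tipL [287.8898 291.7539]
tipR [191.0519 299.5712]
```

View pics/g4.png

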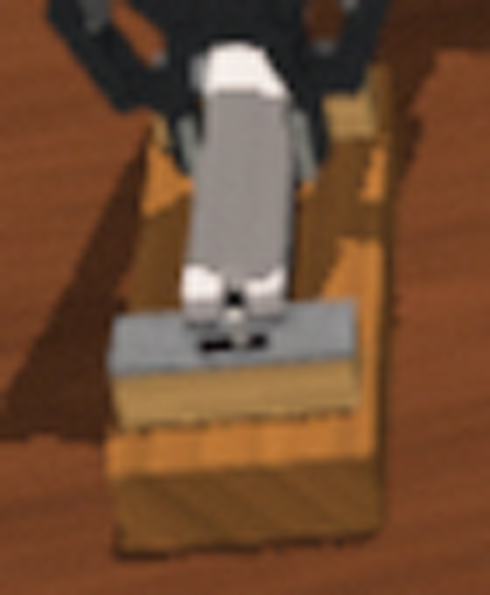

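The notch is centred at column 234–235 and the pin at about 236, so the bar needs roughly +1 mm in y. I'll shift, lower to the felt, and settle.

Request:
apply_moves(increments=[[[0.2, 0, 0.0012, 0.001, -0.001], [0.2, 0, 0.0012, 0.002, -0.001], [0.2, 0, 0.0012, 0.003, -0.001], [0.2, 0, 0.0012, 0.0038, -0.001], [0.2, 0, 0.0012, 0.0038, -0.001], [0.2, 0, 0.0012, 0.0038, -0.001], [0.2, 0, 0.0012, 0.0038, -0.001], [0.2, 0, 0.0012, 0.0038, -0.001]]])

```text
t: 7.28
eef_pos: [0.5408, -0.1528, 0.0614]
eef_rot: [0.295, 3.128, -0.0]
ft_force: [-3.5, 0.1, 6.0]
finger_gap: 0.41
gripper_force: 41.9
```

```bash
python3 -c "
from h import *
q=[.5637,-.1599,0,-.1875]
T=world(q,[0,.003,.0615])[0];print(T)
inc(T,q[3])"
```

```text
[ 0.5643 -0.157   0.0615]
t 7.28 pos [ 0.5408 -0.1528  0.0614] baryaw -0.18825933458169275 tilt [ 0.0001 -0.0001 -1.    ] F [-3.4522  0.0889  5.9636] gap 0.40973812419366706 q6 -1.8562477961736812
shift [-0.0238  0.0003 -0.0001] turn -0.0007593345816927499
```

Request:
apply_moves(increments=[[[0.2, -0.001, 0, -0.0004, 0], [0.2, -0.002, 0, -0.0004, 0], [0.2, -0.003, 0, -0.0004, 0], [0.2, -0.004, 0, -0.0004, 0], [0.2, -0.005, 0, -0.0004, 0], [0.2, -0.006, 0, -0.0004, 0], [0.2, -0.007, 0, -0.0004, 0], [0.2, -0.008, 0, -0.0004, 0], [0.2, -0.009, 0, -0.0004, 0], [0.2, -0.009, 0, -0.0004, 0]]])

```text
t: 8.52
eef_pos: [0.5492, -0.1544, 0.0615]
eef_rot: [-0.295, -3.127, -0.0]
ft_force: [-4.8, 1.5, 5.9]
finger_gap: 0.416
gripper_force: 41.9
```

Request:
apply_moves(increments=[[[0.2, -0.001, 0, 0, 0], [0.2, -0.002, 0, 0, 0], [0.2, -0.002, 0, 0, 0]]])

```text
t: 8.9
eef_pos: [0.5512, -0.1548, 0.0615]
eef_rot: [-0.295, -3.127, -0.0]
ft_force: [-5.4, 0.7, 5.5]
finger_gap: 0.412
gripper_force: 41.9
```

Request:
apply_moves(increments=[[[0.2, -0.001, 0, -0.0003, 0], [0.2, -0.002, 0, -0.0003, 0], [0.2, -0.003, 0, -0.0003, 0], [0.2, -0.003, 0, -0.0003, 0]]])

```text
t: 9.4
eef_pos: [0.5549, -0.1555, 0.0615]
eef_rot: [0.295, 3.127, -0.0]
ft_force: [0.2, 0.1, -1.9]
finger_gap: 0.414
gripper_force: 41.3
```

Request:
apply_moves(increments=[[[0.2, -0.001, 0, 0, 0], [0.2, -0.002, 0, 0, 0], [0.2, -0.003, 0, 0, 0], [0.2, -0.003, 0, 0, 0]]])

```text
t: 9.9
eef_pos: [0.5577, -0.156, 0.0616]
eef_rot: [0.295, 3.127, -0.0]
ft_force: [-0.3, -0.5, -3.0]
finger_gap: 0.408
gripper_force: 41.0
```

```bash
python3 -c "
from h import *
q=[.5637,-.1599,0,-.1875]
T=world(q,[0,.003,.0615])[0]
inc(T,q[3]);print(telemetry.sense()['torque'])
a=viewer.grab_frame('scene')
b=a[215:265,200:260]
cv2.imwrite('pics/g5.png',cv2.resize(b,None,fx=10,fy=10,interpolation=cv2.INTER_CUBIC)[:,:,::-1])"
```

```text
t 9.9 pos [ 0.5577 -0.156   0.0616] baryaw -0.1882833303978806 tilt [ 0.0002 -0.     -1.    ] F [-0.2929 -0.5273 -3.0058] gap 0.4082198927489034 q6 -1.847819059311241
shift [-0.0066  0.0003  0.0001] turn -0.0007833303978805883
[-0.0455 -0.0332  0.0124]
```

View pics/g5.png

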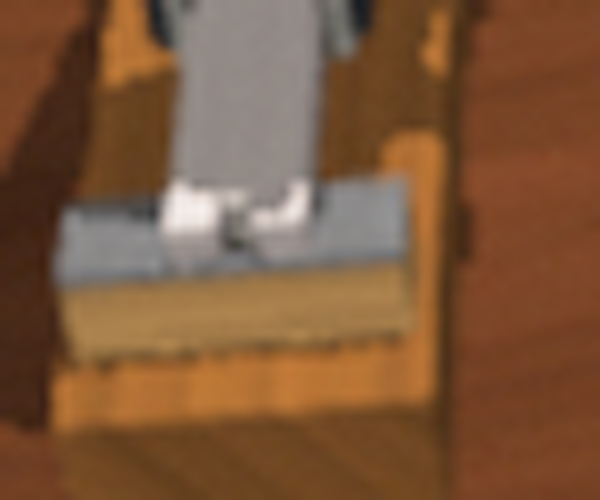

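The prongs now straddle the pin, which sits in the notch at about (235,215), and there is no side force. I'll advance until I feel the notch bottom.

Request:
apply_moves(increments=[[[0.2, -0.001, 0, 0, 0], [0.2, -0.002, 0, 0, 0], [0.2, -0.003, 0, 0, 0], [0.2, -0.004, 0, 0, 0], [0.2, -0.004, 0, 0, 0]]])

```text
t: 10.58
eef_pos: [0.5616, -0.1567, 0.0617]
eef_rot: [0.295, 3.128, -0.0]
ft_force: [0.8, -0.6, -2.7]
finger_gap: 0.414
gripper_force: 41.0
```

Request:
apply_moves(increments=[[[0.2, -0.0005, 0, 0, 0], [0.2, -0.001, 0, 0, 0], [0.2, -0.001, 0, 0, 0]]])

```text
t: 10.95
eef_pos: [0.5625, -0.1569, 0.0617]
eef_rot: [0.295, 3.128, 0.0]
ft_force: [-0.8, -0.3, -2.8]
finger_gap: 0.419
gripper_force: 41.0
```

Request:
apply_moves(increments=[[[0.2, -0.0005, 0, 0, 0], [0.2, -0.001, 0, 0, 0], [0.2, -0.001, 0, 0, 0]]])

```text
t: 11.32
eef_pos: [0.5635, -0.1571, 0.0617]
eef_rot: [0.295, 3.128, -0.0]
ft_force: [-1.0, -0.1, -3.4]
finger_gap: 0.411
gripper_force: 41.0
```

Request:
apply_moves(increments=[[[0.2, -0.0005, 0, 0, 0], [0.2, -0.001, 0, 0, 0], [0.2, -0.001, 0, 0, 0]]])

```text
t: 11.7
eef_pos: [0.5641, -0.1572, 0.0616]
eef_rot: [-0.295, -3.127, -0.0]
ft_force: [-2.0, 0.1, -3.5]
finger_gap: 0.411
gripper_force: 41.1
```

Request:
apply_moves(increments=[[[0.2, -0.0004, 0, 0, 0], [0.2, -0.0008, 0, 0, 0], [0.2, -0.0008, 0, 0, 0]]])

```text
t: 12.08
eef_pos: [0.5642, -0.1571, 0.0615]
eef_rot: [-0.295, -3.126, -0.001]
ft_force: [-5.4, 0.6, -0.7]
finger_gap: 0.416
gripper_force: 41.3
```

Progress stopped at x=0.5642 m, where home is expected at 0.5643, with about 5 N of resistance. That is the notch bottom. I'll set the bar down on the felt while keeping a light push.

Request:
apply_moves(increments=[[[0.2, -0.0004, 0, 0.0003, 0], [0.2, -0.0005, 0, 0.0006, 0], [0.2, -0.0005, 0, 0.0006, 0], [0.2, -0.0005, 0, 0.0006, 0]]])

```text
t: 12.58
eef_pos: [0.5642, -0.1571, 0.0615]
eef_rot: [-0.295, -3.125, -0.001]
ft_force: [-7.4, 0.6, 4.7]
finger_gap: 0.412
gripper_force: 41.9
```

```bash
python3 -c "
from h import *
q=[.5637,-.1599,0,-.1875]
inc(world(q,[0,.003,.0615])[0],q[3]);print(telemetry.sense()['torque'])"
```

```text
t 12.57 pos [ 0.5642 -0.1571  0.0615] baryaw -0.18808748773052208 tilt [-0.0028  0.0006 -1.    ] F [-7.3516  0.5692  4.7334] gap 0.4122983222802463 q6 -1.8437926711033659
shift [-0.      0.0002 -0.    ] turn -0.0005874877305220849
[ 0.1441  1.2065 -0.0044]
```

Request:
apply_moves(increments=[[[0.45, 0, 0, 0, 0], [0.75, 0, 0, 0, 0], [0.75, 0, 0, 0, 0], [0.75, 0, 0, 0, 0], [0.75, 0, 0, 0, 0], [0.75, 0, 0, -0.01, 0], [0.75, 0, 0, -0.03, 0], [0.75, 0, 0, -0.06, 0], [0.75, 0, 0, -0.1, 0], [0.75, 0, 0, -0.14, 0], [0.75, 0, 0, -0.16, 0], [0.75, 0, 0, -0.16, 0]]])

```text
t: 14.08
eef_pos: [0.5667, -0.158, 0.2237]
eef_rot: [0.295, 3.123, -0.003]
ft_force: [-0.8, 0.1, 0.2]
finger_gap: 0.749
gripper_force: 0.0
```

Request:
apply_moves(increments=[[[0.75, 0.05, 0.05, 0, 0], [0.75, 0.1, 0.1, 0, 0], [0.75, 0.1, 0.15, 0, 0], [0.75, 0.1, 0.2, 0, 0], [0.75, 0.1, 0.25, 0, 0], [0.75, 0.1, 0.3, 0, 0], [0.75, 0.1, 0.3, 0, 0], [0.75, 0.1, 0.3, 0, 0]]])

```text
t: 15.08
eef_pos: [0.5228, 0.1557, 0.22]
eef_rot: [-0.294, -3.126, 0.001]
ft_force: [0.1, -0.0, 0.4]
finger_gap: 0.751
gripper_force: 0.0
```

```bash
python3 -c "
from h import *
q=[.5637,-.1599,0,-.1875]
inc(world(q,[0,.003,.0615])[0],q[3])
a=viewer.grab_frame('scene');b=viewer.grab_frame('top')
z=lambda im,x,y:cv2.resize(im[y:y+80,x:x+66],None,fx=6,fy=6,interpolation=cv2.INTER_CUBIC)
cv2.imwrite('pics/g6.png',np.hstack([z(a,195,190),z(b,355,170)])[:,:,::-1])"
```

```text
t 15.07 pos [0.5228 0.1557 0.22  ] baryaw -0.18736241109883234 tilt [-0.0022 -0.0007 -1.    ] F [ 0.0999 -0.0426  0.4177] gap 0.7511224368155491 q6 -1.2979937147650111
shift [-0.0993 -0.2993  0.1586] turn 0.00013758890116766231
```

View pics/g6.png

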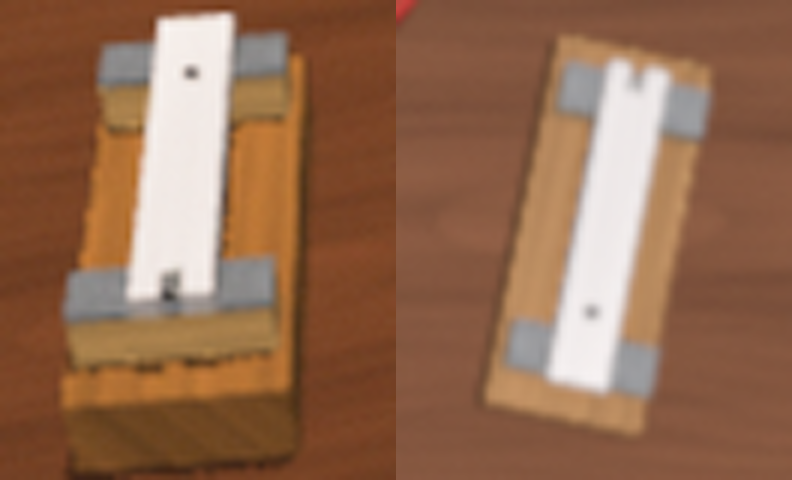

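The bar lies flat on both rails with the pin at the bottom of its notch: (170,285) in the scene crop, (636,80) in the top crop. The gripper is well clear, so I'm handing in.

```bash
python3 -c "
from rig import ticket
print(ticket.sign_off())"
```

```text
the job is handed in; nothing more can be done
None
```

The tone bar is back on the chime stand, flat on both rails with its notch slid home against the pin (felt at about 7 N); I released it and handed the job in at about 15 s, and the hand-in gave no verdict.

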